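Close the seedling propagator for the night

ROBOT

A 6-joint arm with a two-finger parallel gripper is mounted at the origin on the work surface. World frame = base frame: x ahead of the robot, y to its left, z up, the work surface at z = 0. Lengths are in m, angles in rad, forces in N, time in s.
With the tool pointing down it reaches from about 0.325 to 0.925 m from the base axis. Payload 3.1 kg.
Tool frame: the origin (TCP) lies at the very end of the fingers, on their centre line; the grasp point (between the pads) lies robot.grip_point_offset behind it (robot.grip_point_offset is the distance from the TCP to the grasp point, in m); z points along the fingers, y is the line along which they close (so a half turn about z gives the same grasp; the last joint's range is limited). The gripper opens to 85 mm and grips with 20 to 120 N. Pads are 22 mm wide; open, the fingers measure 114 mm over their backs; the gripper's body (76 mm by 85 mm) begins 54 mm behind the grasp point. The pads swing forward as they close: fully open they stand 13 mm farther back than shut.
Start: joints at [1.024, 0.217, 1.613, -0, 1.311, -0.112], TCP at [0.263, 0.567, 0.194] pointing down, gripper open.
Joint ranges: [-2.75, 2.75], [-0.78, 2.1], [0.31, 2.55], [-1.13, 4.27], [0.13, 2.63], [-2.58, 2.58]. Speed limits (rad/s): [2.79, 2.79, 3.14, 3.14, 3.14, 3.14].

INTERFACE

Orientations are given as a unit quaternion [w, x, y, z].
In Python, from bench import get_state, viewer, robot gives the robot as it stands.
- The arm moves only by the tool step_arm, never from a script. Its argument "moves" is a list of rows, each a list of 7 numbers: the turn, a rotation vector about the tool's x, y, z in rad, then the shift along the tool's x, y, z in mm, then the opening, from 0 (shut) to 1 (fully open). A call has 1 to 12 rows; each row is the pose to reach, as a shift and turn from the pose commanded when the call began, along the tool's axes at that moment; what a row does not reach only later rows make up. A row lasts 1/12 s, in which the tool goes at most 41.7 mm and 7.16 degrees, less where a joint would pass 70% of its speed; a pose out of reach is approached as far as the arm can. A call with a gripper value outside its range is refused whole. The fingers move at their own pace and stop on an object; "grip_force" is the grip in N (left out, the last holds). Time passes only in rows, so rows that repeat a pose let the fingers close. It gives the time, the measured TCP pose, the force, the opening and the grip force at its end, in the units of the state.
- get_state(): the state, without advancing time (a new reading comes with each control period).
- viewer.grab_frame(name): name is "side" or "top"; returns (picture, depth): 384x512x3 uint8, blue, green, red; 384x512 float32, m along the optical axis (not along the pixel's ray), 0 where there is no reading.
- viewer.camera_model(name): a dict with "K" (3x3 intrinsics, pixels), "rvec" (rotation vector, rad) and "tvec" (3), from world to camera coordinates, as OpenCV has them. Camera axes: x right, y down, z forward; pixel columns grow to the right and rows downward; lengths in m; the calibration is good to about 2 mm. A picture is of the moment at which its call begins. camera_model takes no time and is no camera call.
- robot.close_job(): hands the job in; it is judged then, once.
The state is a dict: "time": time; "joint_pos": joint angles; "joint_vel": joint speeds; "effort": joint torques, N m; "eef_pos": TCP position; "orientation": TCP orientation; "force": force on the tool from outside, world axes, zero at the start; "wrist_torque": the same for the moment, N m; "opening": finger opening in m; "grip_force": force on a finger pad.
Only numpy, scipy, OpenCV 4.12 (cv2) and the standard library are available. Lean on these libraries where they do the work, as an engineer would, in place of code of your own. Each camera call takes 0.05 s, during which the arm holds its last target. There are 200 camera calls.

TASK

Close up the white seedling propagator for the night: with the fingertips, gently push both of its drawers fully home and press the open vent flap on its roof down until it lies shut. Do not slam anything or pick anything up: leave the pots, the jar and the other loose things where they stand. Any order will do; finish clear of everything.

Things in the scene. Friction and masses are not known exactly. Their poses are not given: they have to be found in the camera images.
- propagator: white plastic seedling propagator, fixed to the bench: a box 300 mm deep (x), 420 mm wide (y), 150 mm tall; its front, with two drawers side by side, faces the robot. Origin at the centre of its underside; x axis points away from the robot into the box, y to its left, z up; it may be turned about z by up to 0.25 rad. Roof top at z = 150 mm; front plane (outer faces of the shut drawers) at x = -150 mm; the drawers' centre lines at y = +103.5 and -103.5 mm
- left_drawer (a joint): how far the left drawer (+y side) stands out, in m: 0 = fully home, at most 0.13. It slides along the propagator's x axis with light friction (about 1.5 N plus some damping), stays where it is left and stops firmly at 0.
- right_drawer (a joint): how far the right drawer (-y side) stands out, in m: 0 = fully home, at most 0.13. It slides along the propagator's x axis with light friction (about 1.5 N plus some damping), stays where it is left and stops firmly at 0.
- left_drawer_front (a point): point on the outer face of the left drawer's plain flat front (200 mm wide, 122 mm high, 15 mm thick, no handle): midway across, 30 mm below the front's top edge and 44 mm below the roof top. Moves with the drawer; its x axis is the direction to push. The drawer holds a black plug tray of wheat seedlings fixed in it, lower than the front
- right_drawer_front (a point): the same point on the right drawer's front, which is the same size
- vent_flap (a joint): opening angle of the roof vent flap, rad: 0 = lying shut on the roof, grows as the free edge rises. Stiff hinge (about 0.16 N m friction), stays where it is left; stops firmly at 0
- flap_edge (a point): middle of the upper free edge of the grey roof vent flap: a rigid plate 105 mm from hinge to free edge (x), 90 mm wide (y), 8 mm thick, in the middle of the roof. When shut, its top is 8 mm above the roof and its free edge 45 mm behind the propagator's front plane. Pressing straight down on its upper side, between its middle and its free edge, shuts it with a few newtons
- flap_hinge (a point): middle of the flap's hinge line, which runs along the propagator's y axis at the roof top, 150 mm behind the front plane; the flap extends from it towards the robot
- front_pot: black plastic seedling pot, 66 mm across and 62 mm tall with wheat blades to about 130 mm, loose on the bench in front of the propagator between the lines of the two drawers; origin at the centre of its underside
- roof_pot: terracotta seedling pot, 56 mm across and 50 mm tall plus blades to about 120 mm, loose on the propagator's roof near its left side; origin at the centre of its underside
- roof_jar: white jar with a metal cap, 48 mm across, 55 mm tall, loose on the propagator's roof near its right side; origin at the centre of its underside
- side_pot_a: black seedling pot, 66 mm across, 62 mm tall plus blades, loose on the bench well to one side; origin at the centre of its underside
- side_pot_b: terracotta seedling pot, 80 mm across, 75 mm tall plus blades, loose on the bench well to one side; origin at the centre of its underside
- trowel: hand trowel with wooden handle, 270 mm long, lying on the bench to the right; x axis towards the blade
- spray_bottle: white spray bottle, 84 mm across, 190 mm tall, loose on the bench to the right; origin at the centre of its underside

How it is judged:
By the outcome, as a careful person would: the job done as asked, in the order asked, and still so for the second after the job is handed in, with the robot touching nothing.
It also fails if it takes over 54 s, if anything falls off the work surface, if the arm or the gripper's body presses on something with over 40 N, if the wrist force passes 120 N, or if a joint passes its speed limit or range.

## Working session

There is one attempt and no reset: what is moved stays moved. The work goes in short steps, Python scripts to look and compute and a tool call to move; the robot and the scene stay as the last step left them, time stands still between calls to the robot, and variables do not carry over. Pictures are saved under pics/ and viewed, at most 10 in all, crops included, and the job is handed in when it is done.

Besides the shell and the picture viewer there is one more tool, called after "Call:" in YAML: its name, and indented under it one key for each argument. step_arm: Moves the arm, as the interface text tells. Its arguments: {"type":"object","properties":{"moves":{"type":"array"},"grip_force":{"type":"number"}},"required":["moves"]}

```bash
mkdir -p pics
cat > h.py <<'E'
import numpy as np, cv2
from bench import get_state, viewer, robot
from scipy.spatial.transform import Rotation as R
def grab(n,tag):
    im,d=viewer.grab_frame(n); cv2.imwrite(f'pics/{tag}.png',im); np.save(f'pics/{tag}.npy',d); return im,d
def cloud(n,d):
    m=viewer.camera_model(n); K=np.array(m['K']); Rm=cv2.Rodrigues(np.array(m['rvec'],float))[0]; t=np.array(m['tvec'],float).ravel()
    v,u=np.mgrid[:d.shape[0],:d.shape[1]]
    P=np.stack([(u-K[0,2])/K[0,0]*d,(v-K[1,2])/K[1,1]*d,d],-1)
    W=(P-t)@Rm; W[d==0]=np.nan; return W
E
python3 - <<'E'
from h import *
for n in('top','side'):
    im,d=grab(n,n+'0'); np.save(f'pics/{n}W.npy',cloud(n,d))
s=get_state(); print({k:np.round(v,3) for k,v in s.items()}, R.from_quat(np.array(s['orientation'])[[1,2,3,0]]).as_matrix().round(3), robot.grip_point_offset)
E
```

```text
{'time': np.float64(0.1), 'joint_pos': array([ 1.024,  0.218,  1.615,  0.   ,  1.311, -0.112]), 'joint_vel': array([ 0.001, -0.001, -0.002, -0.001,  0.001, -0.001]), 'effort': array([-0.0000e+00, -3.9808e+01, -3.0497e+01, -0.0000e+00,  4.0000e-03,
        0.0000e+00]), 'eef_pos': array([0.263, 0.566, 0.193]), 'orientation': array([-0.   ,  0.216,  0.976, -0.001]), 'force': array([ 0.597, -0.332,  0.116]), 'wrist_torque': array([-0.04 ,  0.017, -0.054]), 'grip_force': np.float64(0.0), 'opening': np.float64(0.085)} [[-0.907  0.421 -0.001]
 [ 0.421  0.907 -0.002]
 [ 0.    -0.002 -1.   ]] 0.0187
```

View pics/top0.png

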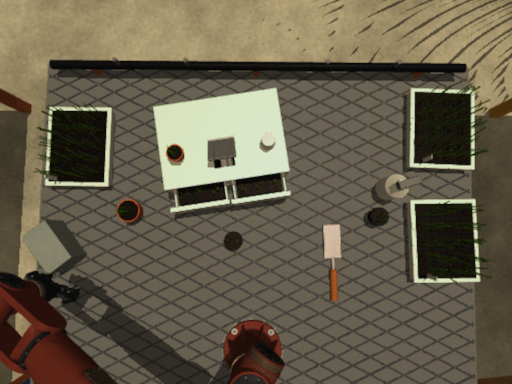

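View pics/side0.png

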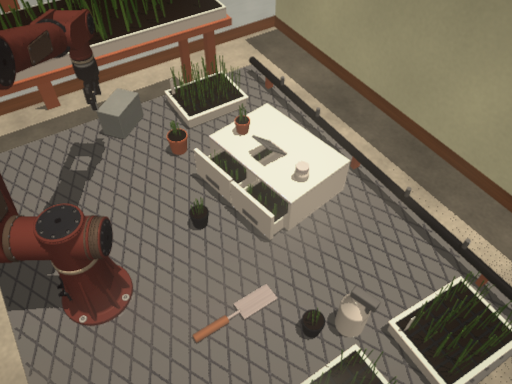

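The top view shows the propagator roof with corners at about (154,106), (277,90), (288,171) and (165,188). The drawer fronts run from (172,210) to (289,193), both open. The flap is near (221,150), the front pot at (233,240), the roof pot at (175,152) and the jar at (268,141). The side view agrees: the flap is raised at (268,145). Next I'll fit these numerically.

Run:
```python
from h import *
W=np.load('pics/topW.npy')
sub=W[60:260,130:320].reshape(-1,3)
roof=sub[(abs(sub[:,2]-.15)<.006)]
(c,wh,a)=cv2.minAreaRect((roof[:,:2]*1000).astype(np.float32)); print('rect',c,wh,a,len(roof),np.median(roof[:,2]))
box=cv2.boxPoints((c,wh,a)); print(box.round(1))
# yaw: propagator x axis closest to +x
e=[box[1]-box[0],box[2]-box[1]]; e=min(e,key=np.linalg.norm) ; e=e/np.linalg.norm(e); e=e*np.sign(e[0]); yaw=np.arctan2(e[1],e[0]); print('yaw',yaw)
Rz=np.array([[np.cos(yaw),-np.sin(yaw)],[np.sin(yaw),np.cos(yaw)]])
for n in('top','side'):
    V=np.load(f'pics/{n}W.npy').reshape(-1,3); V=V[~np.isnan(V[:,0])]
    L=np.c_[(V[:,:2]-np.array(c)/1000)@Rz,V[:,2]]*1000
    def sel(x,y,z): return L[(L[:,0]>x[0])&(L[:,0]<x[1])&(L[:,1]>y[0])&(L[:,1]<y[1])&(L[:,2]>z[0])&(L[:,2]<z[1])]
    for nm,y in(('L',(20,190)),('R',(-190,-20))):
        q=sel((-290,-155),y,(122,145)); print(n,nm,len(q),np.percentile(q,[2,25,50,75,98],axis=0).round(0).tolist() if len(q) else '')
    q=sel((-140,60),(-60,60),(165,280)); print('flap',np.percentile(q,[2,50,98],axis=0).round(0).tolist())
    qq=q[np.argsort(q[:,2])][::max(1,len(q)//14)]; print(qq.round(0).tolist())
    q=sel((-400,-190),(-100,100),(20,160)); q=sel((-400,-240),(-80,80),(20,160)); print('fpot',len(q),np.percentile(q,[2,50,98],axis=0).round(0).tolist() if len(q) else '')
    for nm,y in(('roofpot',(80,210)),('jar',(-210,-70))):
        q=sel((-150,150),y,(165,290)); print(nm,np.percentile(q,[2,50,98],axis=0).round(0).tolist())
```

```text
rect (694.343505859375, 110.59132385253906) (360.6514587402344, 421.3042297363281) 9.58810806274414 9143 0.15092527453226864
[[ 481.4  288.3]
 [ 551.6 -127.2]
 [ 907.2  -67.1]
 [ 837.1  348.3]]
yaw 0.167344
top L 239 [[-182.0, 24.0, 128.0], [-178.0, 62.0, 135.0], [-174.0, 104.0, 136.0], [-171.0, 147.0, 139.0], [-167.0, 187.0, 142.0]]
top R 242 [[-185.0, -185.0, 127.0], [-182.0, -146.0, 135.0], [-178.0, -105.0, 136.0], [-174.0, -63.0, 138.0], [-171.0, -24.0, 142.0]]
flap [[-45.0, -44.0, 167.0], [-13.0, -1.0, 203.0], [25.0, 43.0, 229.0]]
[[29.0, -18.0, 165.0], [23.0, -28.0, 171.0], [15.0, -4.0, 177.0], [8.0, -20.0, 181.0], [8.0, 26.0, 187.0], [-1.0, 17.0, 192.0], [-9.0, 17.0, 198.0], [-10.0, -3.0, 203.0], [-20.0, -44.0, 207.0], [-18.0, 39.0, 212.0], [-28.0, 24.0, 217.0], [-34.0, -33.0, 221.0], [-40.0, 37.0, 224.0], [-44.0, -26.0, 226.0]]
fpot 274 [[-337.0, -14.0, 57.0], [-308.0, 15.0, 64.0], [-279.0, 44.0, 108.0]]
roofpot [[-24.0, 123.0, 191.0], [-1.0, 147.0, 202.0], [26.0, 173.0, 254.0]]
jar [[-25.0, -175.0, 167.0], [-9.0, -153.0, 205.0], [15.0, -133.0, 210.0]]
side L 224 [[-184.0, 25
[... 174 characters left out ...]
.0, -109.0, 135.0], [-177.0, -67.0, 137.0], [-171.0, -23.0, 141.0]]
flap [[-47.0, -47.0, 169.0], [-24.0, -10.0, 210.0], [21.0, 41.0, 228.0]]
[[22.0, -48.0, 165.0], [18.0, -8.0, 172.0], [12.0, 27.0, 180.0], [3.0, -41.0, 187.0], [-3.0, -43.0, 192.0], [-9.0, -39.0, 198.0], [-24.0, -45.0, 202.0], [-22.0, -33.0, 210.0], [-35.0, -47.0, 215.0], [-33.0, 29.0, 219.0], [-41.0, 46.0, 222.0], [-45.0, 20.0, 224.0], [-46.0, -0.0, 225.0], [-45.0, 16.0, 227.0], [-42.0, 24.0, 229.0]]
fpot 374 [[-339.0, -17.0, 25.0], [-314.0, 5.0, 63.0], [-281.0, 42.0, 120.0]]
roofpot [[-24.0, 121.0, 169.0], [-5.0, 142.0, 200.0], [24.0, 172.0, 257.0]]
jar [[-27.0, -176.0, 167.0], [-12.0, -161.0, 199.0], [14.0, -136.0, 207.0]]
```

```bash
cat > pose.py <<'E'
from h import *
from scipy.optimize import minimize
def fit():
    W=np.load('pics/topW.npy')[60:260,130:320].reshape(-1,3)
    c0=np.array([.724,.1156]); yaw=.167
    for _ in range(3):
        Rz=R.from_euler('z',yaw).as_matrix()[:2,:2]
        L=(W[:,:2]-c0)@Rz; m=(abs(W[:,2]-.151)<.005)&(L[:,0]>-.157)
        q=L[m]
        # back edge and side edges
        E=[]
        ys=np.arange(-.18,.18,.012); back=[q[abs(q[:,1]-y)<.006,0].max() for y in ys]
        xs=np.arange(-.13,.13,.012); lf=[q[abs(q[:,0]-x)<.006,1].max() for x in xs]; rt=[q[abs(q[:,0]-x)<.006,1].min() for x in xs]
        sb=np.polyfit(ys,back,1); sl=np.polyfit(xs,lf,1); sr=np.polyfit(xs,rt,1)
        print(sb[0],sl[0],sr[0],'back',sb[1],'l',sl[1],'r',sr[1], 'w',sl[1]-sr[1])
        yaw+=np.mean([-sb[0],sl[0],sr[0]]); c0=c0+Rz@np.array([sb[1]-.1495,(sl[1]+sr[1])/2])
    return c0,yaw
if __name__=='__main__':
    c,y=fit(); print(c,y); Rz=R.from_euler('z',y).as_matrix()[:2,:2]
    for n in('top','side'):
        V=np.load(f'pics/{n}W.npy').reshape(-1,3); L=np.c_[(V[:,:2]-c)@Rz,V[:,2]]*1000
        for s in(1,-1):
            m=(L[:,1]*s>20)&(L[:,1]*s<190)&(L[:,2]>90)&(L[:,2]<145)&(L[:,0]<-190)&(L[:,0]>-300); q=L[m]
            print(n,s,m.sum(),np.percentile(q[:,0],[5,25,50,75,95]).round(0))
    s=get_state(); Rt=R.from_quat(np.array(s['orientation'])[[1,2,3,0]])
    tgt=np.array([[-1,0,0],[0,1,0],[0,0,-1.]]).T; tgt=R.from_euler('z',y)*R.from_matrix(tgt)
    print('turn',(Rt.inv()*tgt).as_rotvec())
    for nm,l in dict(flapabove=(-62,0,260),L=(-250,105,240),R=(-250,-105,240)).items():
        w=np.r_[c+Rz@np.array(l[:2])/1000,l[2]/1000]; print(nm,w.round(3),(Rt.inv().apply(w-s['eef_pos'])*1000).round(0))
E
python3 pose.py
```

```text
0.00035896101660042127 0.0002707207118238576 0.0019783320859662152 back 0.14906835928380202 l 0.20866631382280637 r -0.2097215148518362 w 0.4183878286746426
0.0008064666866068449 -0.00194736191117454 0.0009964385742396473 back 0.14940568182356742 l 0.20929456129126353 r -0.2092326308470879 w 0.41852719213835143
0.00021867345402657235 -0.0010330891104173708 0.0015790973241727295 back 0.14949935588552135 l 0.20922957271605688 r -0.20926226833601075 w 0.4184918410520676
[0.72356599 0.11500656] 0.16715334550579222
top 1 270 [-211. -210. -205. -201. -197.]
top -1 267 [-215. -213. -208. -204. -201.]
side 1 401 [-213. -211. -210. -207. -199.]
side -1 484 [-216. -215. -214. -210. -203.]
turn [-0.00199879 -0.00091084 -0.60196172]
flapabove [0.662 0.105 0.26 ] [-557. -250.  -67.]
L [0.46  0.177 0.24 ] [-342. -270.  -47.]
R [ 0.495 -0.03   0.24 ] [-461. -443.  -46.]
```

Call:
step_arm:
  moves:
    - [0,0,-0.05,-20,-8,-30,0]
    - [0,0,-0.1,-46,-20,-50,0]
    - [0,0,-0.15,-78,-34,-67,0]
    - [0,0,-0.2,-112,-49,-67,0]
    - [0,0,-0.25,-146,-64,-67,0]
    - [0,0,-0.3,-180,-80,-67,0]
    - [0,0,-0.35,-214,-95,-67,0]
    - [0,0,-0.4,-248,-110,-67,0]
    - [0,0,-0.45,-282,-125,-67,0]
    - [0,0,-0.5,-316,-140,-67,0]
    - [0,0,-0.55,-350,-156,-67,0]
    - [0,0,-0.602,-384,-172,-67,0]

```text
time: 1.1
eef_pos: [0.5396, 0.2475, 0.2605]
orientation: [-0.0, -0.085, 0.996, -0.0]
force: [0.7, -0.2, 0.0]
opening: -0.0003
grip_force: 0.0
```

```bash
cat > st.py <<'E'
from h import *
import sys
c=np.array([.72357,.115]); y=.16715; Rz=R.from_euler('z',y)
s=get_state(); Rt=R.from_quat(np.array(s['orientation'])[[1,2,3,0]])
p=np.array(s['eef_pos']); print('t',s['time'],'local',(Rz.inv().apply(p-np.r_[c,0])*1000).round(1),'F',np.round(s['force'],1),'j',np.round(s['joint_pos'],2),'op',s['opening'])
print('tool in prop',(Rz.inv()*Rt).as_matrix().round(3).tolist())
E
python3 st.py
```

```text
t 1.1 local [-159.4  161.2  260.5] F [ 0.7 -0.2  0. ] j [ 0.31  0.1   1.62  0.    1.42 -1.43] op -0.0003091924146530393
tool in prop [[-1.0, -0.003, -0.001], [-0.003, 1.0, -0.0], [0.001, -0.0, -1.0]]
```

Call:
step_arm:
  moves:
    - [0,0,0,-15,-30,0,0]
    - [0,0,0,-33,-60,0,0]
    - [0,0,0,-52,-90,0,0]
    - [0,0,0,-70,-120,0,0]
    - [0,0,0,-86,-145,0,0]
    - [0,0,0,-97,-161,0,0]
    - [0,0,0,-97,-161,0,0]
    - [0,0,0,-97,-161,0,0]

```text
time: 1.77
eef_pos: [0.6614, 0.1055, 0.2599]
orientation: [-0.001, -0.083, 0.997, 0.0]
force: [-0.1, -0.1, -0.4]
opening: -0.0001
grip_force: 0.0
```

```bash
python3 st.py
```

```text
t 1.7667 local [-62.8   1.  259.9] F [-0.1 -0.1 -0.4] j [ 0.05  0.27  1.43  0.    1.45 -1.68] op -9.915292473809465e-05
tool in prop [[-1.0, 0.002, -0.002], [0.002, 1.0, 0.001], [0.002, 0.001, -1.0]]
```

Call:
step_arm:
  moves:
    - [0,0,0,0,0,8,0]
    - [0,0,0,0,0,18,0]
    - [0,0,0,0,0,26,0]
    - [0,0,0,0,0,31,0]
    - [0,0,0,0,0,35,0]
    - [0,0,0,0,0,39,0]
    - [0,0,0,0,0,43,0]
    - [0,0,0,0,0,47,0]
    - [0,0,0,0,0,51,0]
    - [0,0,0,0,0,55,0]
    - [0,0,0,0,0,59,0]
    - [0,0,0,0,0,63,0]

```text
time: 2.77
eef_pos: [0.6616, 0.1065, 0.1978]
orientation: [0.0, -0.083, 0.997, 0.0]
force: [-0.4, -0.2, 0.5]
opening: 0.0001
grip_force: 0.0
```

```bash
python3 st.py
```

```text
t 2.7667 local [-62.5   1.9 197.8] F [-0.4 -0.2  0.5] j [ 0.05  0.31  1.49  0.    1.34 -1.68] op 9.98322720783598e-05
tool in prop [[-1.0, 0.0, 0.0], [0.0, 1.0, -0.0], [-0.0, -0.0, -1.0]]
```

Run:
```python
from h import *
im,d=grab('side','s1'); cv2.imwrite('pics/s1c.png',cv2.resize(im[90:230,190:360],None,fx=4,fy=4,interpolation=cv2.INTER_CUBIC))
```

```text
(no output)
```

View pics/s1c.png

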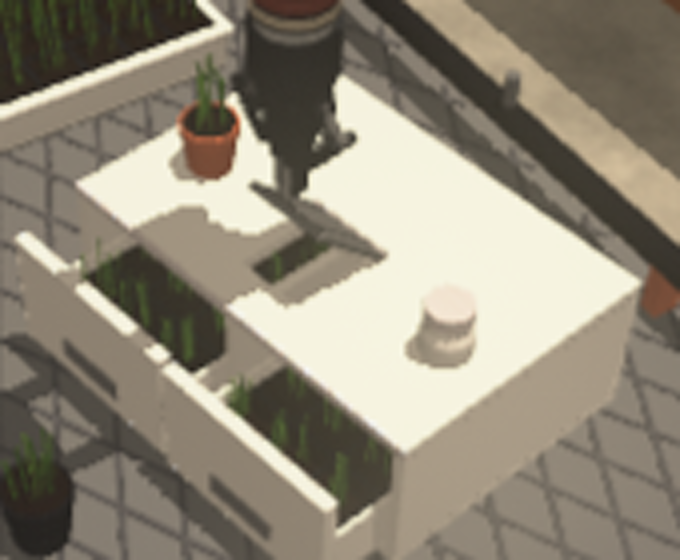

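The crop shows the fingertips on the flap near (290,190), and the flap already lower than before. The pot and jar haven't moved. I'll keep pressing.

Call:
step_arm:
  moves:
    - [0,0,0,0,0,4,0]
    - [0,0,0,0,0,8,0]
    - [0,0,0,0,0,12,0]
    - [0,0,0,0,0,16,0]
    - [0,0,0,0,0,20,0]
    - [0,0,0,0,0,24,0]
    - [0,0,0,0,0,27,0]
    - [0,0,0,0,0,29,0]
    - [0,0,0,0,0,31,0]
    - [0,0,0,0,0,33,0]
    - [0,0,0,0,0,35,0]
    - [0,0,0,0,0,36,0]

```text
time: 3.82
eef_pos: [0.6614, 0.1065, 0.1618]
orientation: [-0.0, -0.084, 0.997, -0.0]
force: [-0.3, -0.4, 2.6]
opening: 0.0003
grip_force: 0.7
```

Call:
step_arm:
  moves:
    - [0,0,0,0,0,1,0]
    - [0,0,0,0,0,2,0]
    - [0,0,0,0,0,3,0]
    - [0,0,0,0,0,3,0]

```text
time: 4.15
eef_pos: [0.6614, 0.1065, 0.1588]
orientation: [-0.0, -0.083, 0.997, 0.0]
force: [0.5, -0.1, 1.0]
opening: -0.0
grip_force: 0.5
```

Call:
step_arm:
  moves:
    - [0,0,0,0,0,0.5,0]
    - [0,0,0,0,0,1,0]
    - [0,0,0,0,0,1,0]

```text
time: 4.4
eef_pos: [0.6615, 0.1065, 0.158]
orientation: [-0.0, -0.084, 0.997, -0.0]
force: [-0.8, -0.2, 1.9]
opening: -0.0002
grip_force: 0.6
```

Call:
step_arm:
  moves:
    - [0,0,0,0,0,0.5,0]
    - [0,0,0,0,0,1,0]
    - [0,0,0,0,0,1,0]

```text
time: 4.65
eef_pos: [0.6614, 0.1065, 0.157]
orientation: [-0.0, -0.084, 0.997, -0.0]
force: [-0.8, -0.9, 2.4]
opening: 0.0
grip_force: 0.7
```

Call:
step_arm:
  moves:
    - [0,0,0,0,0,0.5,0]
    - [0,0,0,0,0,1,0]
    - [0,0,0,0,0,1,0]

```text
time: 4.9
eef_pos: [0.6614, 0.1065, 0.156]
orientation: [-0.0, -0.084, 0.997, -0.0]
force: [0.0, 0.5, 1.2]
opening: 0.0
grip_force: 0.7
```

Call:
step_arm:
  moves:
    - [0,0,0,0,0,0.5,0]
    - [0,0,0,0,0,1,0]
    - [0,0,0,0,0,1,0]

```text
time: 5.15
eef_pos: [0.6614, 0.1065, 0.155]
orientation: [-0.0, -0.084, 0.997, -0.0]
force: [-0.1, -0.0, 1.6]
opening: 0.0001
grip_force: 0.6
```

Call:
step_arm:
  moves:
    - [0,0,0,0,0,0.5,0]
    - [0,0,0,0,0,1,0]
    - [0,0,0,0,0,1.5,0]
    - [0,0,0,0,0,1.5,0]

```text
time: 5.48
eef_pos: [0.6614, 0.1065, 0.1534]
orientation: [-0.0, -0.084, 0.997, -0.0]
force: [-0.2, -0.6, 2.4]
opening: 0.0
grip_force: 0.6
```

Run:
```python
from h import *
im,d=grab('side','s2'); cv2.imwrite('pics/s2c.png',cv2.resize(im[90:230,190:360],None,fx=4,fy=4,interpolation=cv2.INTER_CUBIC))
```

```text
(no output)
```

View pics/s2c.png

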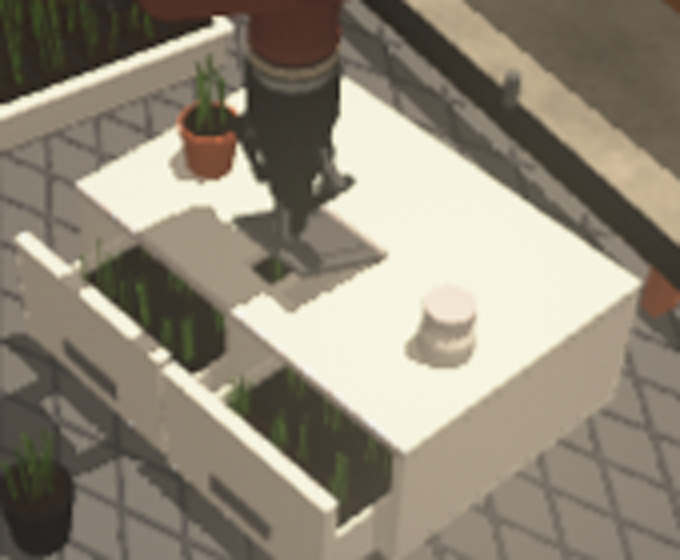

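Run:
```python
from h import *
d=np.load('pics/s2.npy'); V=cloud('side',d).reshape(-1,3)
c=np.array([.72357,.115]); Rz=R.from_euler('z',.16715).as_matrix()[:2,:2]
L=np.c_[(V[:,:2]-c)@Rz,V[:,2]]*1000
for ys in((-45,-35),(-35,-22),(22,45)):
    m=(L[:,1]>ys[0])&(L[:,1]<ys[1])&(abs(L[:,0]+60)<75)&(L[:,2]>120)&(L[:,2]<260); q=L[m]; q=q[np.argsort(q[:,0])]; print(ys,q[:,[0,2]].round(0).tolist())
m=(abs(L[:,1])<20)&(abs(L[:,0]+62)<22)&(L[:,2]>150)&(L[:,2]<200); q=L[m]; q=q[np.argsort(q[:,2])];print(q.round(0).tolist()[:40])
```

```text
(-45, -35) [[-135.0, 141.0], [-134.0, 150.0], [-133.0, 147.0], [-133.0, 143.0], [-131.0, 149.0], [-130.0, 148.0], [-130.0, 152.0], [-128.0, 148.0], [-128.0, 153.0], [-127.0, 148.0], [-125.0, 148.0], [-123.0, 150.0], [-123.0, 154.0], [-121.0, 146.0], [-118.0, 146.0], [-118.0, 151.0], [-116.0, 147.0], [-113.0, 147.0], [-112.0, 149.0], [-110.0, 150.0], [-108.0, 148.0], [-107.0, 151.0], [-106.0, 153.0], [-106.0, 148.0], [-104.0, 150.0], [-103.0, 152.0], [-103.0, 153.0], [-101.0, 153.0], [-98.0, 150.0], [-96.0, 150.0], [-94.0, 194.0], [-94.0, 199.0], [-94.0, 202.0], [-93.0, 191.0], [-92.0, 149.0], [-92.0, 198.0], [-92.0, 194.0], [-91.0, 151.0], [-90.0, 149.0], [-90.0, 190.0], [-89.0, 198.0], [-89.0, 192.0], [-88.0, 150.0], [-87.0, 199.0], [-85.0, 151.0], [-84.0, 199.0], [-84.0, 153.0], [-83.0, 192.0], [-83.0, 151.0], [-82.0, 196.0], [-80.0, 196.0], [-78.0, 148.0], [-78.0, 148.0], [-77.0, 183.0], [-77.0, 196.0], [-77.0, 155.0], [-77.0, 150.0], [-76.0, 150.0], [-75.0, 257.0], [-75.0, 192.0], [-75.0, 188.0], [-73.0, 259.0], [-72.0, 147.0], [-72.0, 151.0], [-71.0, 186.0], [-70.0, 189.0], [-70
[... 6180 characters left out ...]
 179.0], [-47.0, -20.0, 180.0], [-40.0, -7.0, 180.0], [-54.0, -16.0, 182.0], [-52.0, -5.0, 182.0], [-60.0, -13.0, 183.0], [-51.0, -14.0, 183.0], [-54.0, -12.0, 183.0], [-55.0, 2.0, 184.0], [-59.0, -8.0, 184.0], [-69.0, -8.0, 186.0], [-58.0, -6.0, 186.0], [-60.0, -18.0, 187.0], [-61.0, -4.0, 187.0], [-65.0, -14.0, 187.0], [-71.0, 10.0, 188.0], [-66.0, -20.0, 188.0], [-69.0, -13.0, 189.0], [-66.0, -9.0, 189.0], [-74.0, 11.0, 189.0], [-74.0, -3.0, 190.0], [-68.0, -2.0, 190.0], [-65.0, -4.0, 190.0], [-69.0, -8.0, 190.0], [-72.0, -6.0, 190.0], [-72.0, 14.0, 191.0], [-78.0, -7.0, 191.0], [-74.0, 2.0, 191.0], [-62.0, -15.0, 191.0], [-74.0, -18.0, 191.0], [-75.0, 15.0, 191.0], [-76.0, -10.0, 191.0]]
```

Run:
```python
from h import *
m=viewer.camera_model('side')
c=np.array([.72357,.115]); Rz=R.from_euler('z',.16715).as_matrix()[:2,:2]
for tag,tcp in(('s1',(.6616,.1065,.1978)),('s2',(.6614,.1065,.1534))):
    d=np.load(f'pics/{tag}.npy'); L=cloud('side',d); L=np.dstack([(L[...,:2]-c)@Rz,L[...,2:]])*1000
    px=cv2.projectPoints(np.array([tcp,(tcp[0],tcp[1],tcp[2]+.034)]),np.array(m['rvec'],float),np.array(m['tvec'],float),np.array(m['K'],float),None)[0].reshape(-1,2); print(tag,px.round(1),((px-[190,90])*4).round(0))
    q=L.reshape(-1,3); k=(abs(q[:,1]+33)<12)&(q[:,0]>-100)&(q[:,0]<-10)&(q[:,2]>160)&(q[:,2]<232)
    p=np.polyfit(q[k,0],q[k,2],1); print('flap slope deg',np.degrees(np.arctan(-p[0])),p)
    u=int(px[0,0]); print([(v,L[v,u].round(0).tolist()) for v in range(int(px[0,1])-20,int(px[0,1])+6,2)])
print(get_state()['joint_pos'],get_state()['eef_pos'],get_state()['time'])
```

```text
s1 [[262.5 145.9]
 [262.6 138.4]] [[290. 224.]
 [291. 193.]]
flap slope deg 41.241557864879844 [ -0.87671583 161.54552104]
[(125, [-77.0, -10.0, 305.0]), (127, [-81.0, -14.0, 301.0]), (129, [-75.0, -7.0, 285.0]), (131, [-73.0, -6.0, 275.0]), (133, [-70.0, -3.0, 263.0]), (135, [-70.0, -3.0, 254.0]), (137, [-70.0, -3.0, 245.0]), (139, [-69.0, -2.0, 236.0]), (141, [-65.0, 3.0, 221.0]), (143, [-73.0, -7.0, 224.0]), (145, [-25.0, 44.0, 150.0]), (147, [-31.0, 38.0, 148.0]), (149, [-30.0, 39.0, 137.0])]
s2 [[262.2 155.5]
 [262.4 148.2]] [[289. 262.]
 [290. 233.]]
flap slope deg 23.01372574509832 [ -0.42475757 159.22186104]
[(135, [-79.0, -12.0, 266.0]), (137, [-82.0, -15.0, 261.0]), (139, [-77.0, -10.0, 246.0]), (141, [-74.0, -7.0, 233.0]), (143, [-69.0, -3.0, 218.0]), (145, [-71.0, -4.0, 212.0]), (147, [-72.0, -6.0, 204.0]), (149, [-68.0, -2.0, 190.0]), (151, [-76.0, -10.0, 191.0]), (153, [-84.0, -19.0, 194.0]), (155, [-94.0, -30.0, 200.0]), (157, [-8.0, 62.0, 66.0]), (159, [-64.0, 2.0, 137.0])]
[ 5.49828821e-02  3.44101353e-01  1.53383848e+00 -1.78958391e-05
  1.26384386e+00 -1.68300911e+00] [0.66144399 0.10650489 0.15341683] 5.5333
```

The depth data put the flap at 23°, with the real fingertips about 30 mm above the reported TCP. So I'll go by force and sight, and press on.

Call:
step_arm:
  moves:
    - [0,0,0,0,0,2,0]
    - [0,0,0,0,0,4,0]
    - [0,0,0,0,0,6,0]
    - [0,0,0,0,0,8,0]
    - [0,0,0,0,0,10,0]
    - [0,0,0,0,0,12,0]
    - [0,0,0,0,0,14,0]
    - [0,0,0,0,0,15,0]
    - [0,0,0,0,0,15,0]

```text
time: 6.28
eef_pos: [0.6612, 0.1065, 0.138]
orientation: [-0.0, -0.084, 0.997, -0.0]
force: [-0.3, -0.0, 0.4]
opening: -0.0
grip_force: 0.0
```

```bash
cat > flap.py <<'E'
from h import *
import sys
c=np.array([.72357,.115]); Rz=R.from_euler('z',.16715).as_matrix()[:2,:2]
im,d=grab('side',sys.argv[1]); q=cloud('side',d).reshape(-1,3); q=np.c_[(q[:,:2]-c)@Rz,q[:,2]]*1000
k=(abs(q[:,1]+33)<12)&(q[:,0]>-103)&(q[:,0]<-10)&(q[:,2]>153)&(q[:,2]<232)
p=np.polyfit(q[k,0],q[k,2],1); print('flap deg',np.degrees(np.arctan(-p[0])),p,k.sum(), 'z at free third',np.median(q[k&(q[:,0]<-75),2]))
E
python3 flap.py s3
```

```text
flap deg 11.134589045926221 [ -0.1968192  160.30715099] 158 z at free third 178.09589029013944
```

Call:
step_arm:
  moves:
    - [0,0,0,0,0,2,0]
    - [0,0,0,0,0,4,0]
    - [0,0,0,0,0,6,0]
    - [0,0,0,0,0,7,0]
    - [0,0,0,0,0,8,0]
    - [0,0,0,0,0,9,0]
    - [0,0,0,0,0,10,0]
    - [0,0,0,0,0,11,0]
    - [0,0,0,0,0,12,0]
    - [0,0,0,0,0,12,0]

```text
time: 7.17
eef_pos: [0.6614, 0.1065, 0.1263]
orientation: [-0.0, -0.083, 0.997, 0.0]
force: [-0.4, 0.2, 0.4]
opening: 0.0001
grip_force: 0.4
```

```bash
python3 flap.py s4
```

```text
flap deg 10.502799014179407 [ -0.18538958 157.62230891] 157 z at free third 165.44154601855692
```

Call:
step_arm:
  moves:
    - [0,0,0,0,0,1,0]
    - [0,0,0,0,0,2,0]
    - [0,0,0,0,0,3,0]
    - [0,0,0,0,0,4,0]
    - [0,0,0,0,0,4,0]

```text
time: 7.63
eef_pos: [0.6614, 0.1065, 0.1223]
orientation: [-0.0, -0.084, 0.997, -0.0]
force: [0.4, -0.7, 0.3]
opening: -0.0002
grip_force: 0.3
```

Call:
step_arm:
  moves:
    - [0,0,0,0,0,0.5,0]
    - [0,0,0,0,0,1,0]
    - [0,0,0,0,0,1.5,0]
    - [0,0,0,0,0,1.5,0]

```text
time: 7.97
eef_pos: [0.6615, 0.1065, 0.121]
orientation: [-0.0, -0.083, 0.997, -0.0]
force: [0.1, 0.1, 0.4]
opening: -0.0
grip_force: 0.3
```

```bash
python3 flap.py s5; python3 st.py
```

```text
flap deg 8.832030428128231 [-1.55380663e-01  1.55817547e+02] 158 z at free third 158.4608211993461
t 8.0167 local [-62.5   1.9 121. ] F [-0.3 -0.2  1.4] j [ 0.05  0.37  1.56  0.    1.21 -1.68] op -4.705310797175934e-05
tool in prop [[-1.0, -0.0, 0.0], [-0.0, 1.0, -0.0], [-0.0, -0.0, -1.0]]
```

Call:
step_arm:
  moves:
    - [0,0,0,0,0,0.5,0]
    - [0,0,0,0,0,1,0]
    - [0,0,0,0,0,1,0]

```text
time: 8.27
eef_pos: [0.6616, 0.1065, 0.1209]
orientation: [0.0, -0.084, 0.997, -0.0]
force: [-3.3, 0.1, 4.7]
opening: -0.0001
grip_force: 2.3
```

Call:
step_arm:
  moves:
    - [0,0,0,0,0,0.5,0]
    - [0,0,0,0,0,1,0]
    - [0,0,0,0,0,1,0]

```text
time: 8.52
eef_pos: [0.6617, 0.1065, 0.1208]
orientation: [0.0, -0.084, 0.997, -0.0]
force: [-4.2, 0.0, 7.5]
opening: 0.0001
grip_force: 4.0
```

Firm stop, so the flap is shut. Now I'll lift, move in front of the left drawer, and check the true fingertip height.

Call:
step_arm:
  moves:
    - [0,0,0,0,0,-6,0]
    - [0,0,0,0,0,-20,0]
    - [0,0,0,0,0,-40,0]
    - [0,0,0,10,0,-65,0]
    - [0,0,0,30,0,-90,0]
    - [0,0,0,60,10,-105,0]
    - [0,0,0,90,30,-110,0]
    - [0,0,0,120,55,-110,0]
    - [0,0,0,150,80,-110,0]
    - [0,0,0,175,97,-110,0]
    - [0,0,0,188,106,-110,0]
    - [0,0,0,188,106,-110,0]

```text
time: 9.52
eef_pos: [0.456, 0.1813, 0.2298]
orientation: [0.0, -0.085, 0.996, 0.001]
force: [-1.0, -0.6, -0.1]
opening: 0.0002
grip_force: 0.0
```

```bash
python3 st.py; python3 flap.py s6
python3 - <<'E'
from h import *
im=cv2.imread('pics/s6.png'); cv2.imwrite('pics/s6c.png',cv2.resize(im[60:230,150:350],None,fx=3.5,fy=3.5,interpolation=cv2.INTER_CUBIC))
d=np.load('pics/s6.npy'); L=cloud('side',d); c=np.array([.72357,.115]); Rz=R.from_euler('z',.16715).as_matrix()[:2,:2]
q=L.reshape(-1,3); q=np.c_[(q[:,:2]-c)@Rz,q[:,2]]*1000
k=(abs(q[:,0]+250)<60)&(abs(q[:,1]-105)<60)&(q[:,2]>170); q=q[k]; q=q[np.argsort(q[:,2])]; print(q[:30:2].round(0).tolist())
E
```

```text
t 9.5167 local [-252.8  109.9  229.8] F [-1.  -0.6 -0.1] j [ 0.23 -0.11  1.88  0.    1.36 -1.51] op 0.0001737342000186764
tool in prop [[-1.0, -0.003, 0.001], [-0.003, 1.0, 0.001], [-0.001, 0.001, -1.0]]
flap deg 0.0010651369647197153 [-1.85901470e-05  1.58535484e+02] 138 z at free third 158.00503651050093
[[-249.0, 107.0, 266.0], [-261.0, 106.0, 270.0], [-261.0, 101.0, 273.0], [-256.0, 102.0, 273.0], [-263.0, 119.0, 274.0], [-259.0, 108.0, 276.0], [-251.0, 103.0, 278.0], [-254.0, 99.0, 278.0], [-249.0, 100.0, 279.0], [-264.0, 117.0, 281.0], [-258.0, 98.0, 282.0], [-261.0, 104.0, 283.0], [-256.0, 100.0, 284.0], [-260.0, 100.0, 286.0], [-248.0, 100.0, 287.0]]
```

View pics/s6c.png

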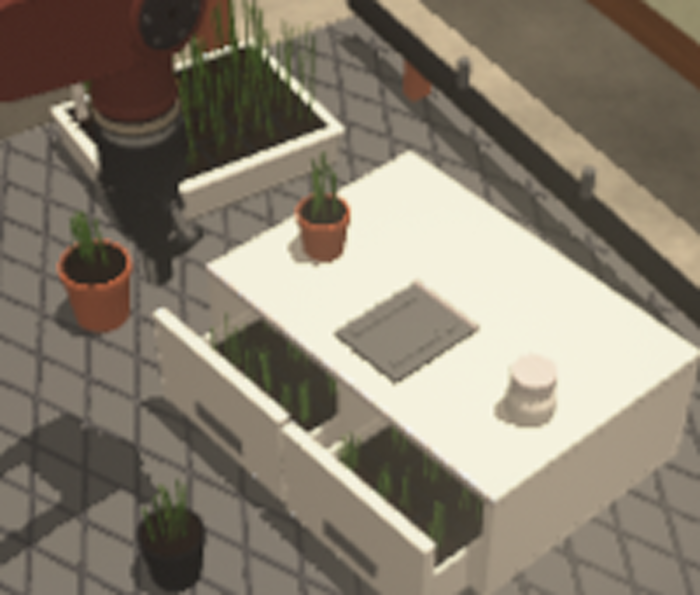

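The crop shows the flap lying flat at (407,330) and nothing else disturbed. The fingertips at (160,275) are at about z=266, against a reported 230, so the tip really is about 36 mm short of the reported TCP. Before lowering, I'll check how far above the tip the gripper gets wide.

Run:
```python
from h import *
im,dt=grab('top','t6')
c=np.array([.72357,.115]); Rz=R.from_euler('z',.16715).as_matrix()[:2,:2]
for n,d in(('side',np.load('pics/s6.npy')),('top',dt)):
    q=cloud(n,d).reshape(-1,3); q=np.c_[(q[:,:2]-c)@Rz,q[:,2]]*1000
    k=(abs(q[:,0]+253)<80)&(abs(q[:,1]-110)<80)&(q[:,2]>200); q=q[k]
    for z in range(260,420,10):
        s=q[(q[:,2]>=z)&(q[:,2]<z+10)]
        if len(s): print(n,z-266,len(s),s[:,:2].min(0).round(0)-[-253,110],s[:,:2].max(0).round(0)-[-253,110])
```

```text
side -6 3 [-9. -4.] [4. 6.]
side 4 15 [-12. -11.] [5. 9.]
side 14 17 [-12. -12.] [7. 7.]
side 24 18 [-13. -12.] [ 5. 13.]
side 34 11 [-14. -14.] [-6. 11.]
side 44 27 [-15. -30.] [ 8. 34.]
side 54 36 [-15. -38.] [12. 41.]
side 64 50 [-18. -49.] [11. 51.]
side 74 42 [-19. -56.] [ 8. 58.]
side 84 72 [-20. -62.] [11. 63.]
side 94 67 [-21. -60.] [ 8. 60.]
side 104 51 [-21. -46.] [11.  8.]
side 114 28 [-12. -43.] [  8. -17.]
side 124 29 [-36. -37.] [19. 10.]
side 134 74 [-40. -38.] [31. 11.]
side 144 70 [-38. -38.] [23. 14.]
top 54 3 [-12. -35.] [ -9. -25.]
top 64 3 [-11. -34.] [-10. -28.]
top 74 4 [ -8. -39.] [ 12. -36.]
top 84 33 [-11. -61.] [ 14. -40.]
top 94 36 [ -8. -60.] [ 12. -43.]
top 104 15 [ -9. -45.] [ 10. -36.]
top 114 12 [ -8. -40.] [ 11. -34.]
top 124 3 [ -6. -36.] [  8. -36.]
top 134 2 [  2. -37.] [  5. -36.]
```

Call:
step_arm:
  moves:
    - [0,0,0,0,-2,-1,0]
    - [0,0,0,0,-4,14,0]
    - [0,0,0,0,-5,32,0]
    - [0,0,0,0,-5,50,0]
    - [0,0,0,0,-5,68,0]
    - [0,0,0,0,-5,86,0]
    - [0,0,0,0,-5,104,0]
    - [0,0,0,0,-5,122,0]
    - [0,0,0,0,-5,138,0]
    - [0,0,0,0,-5,148,0]
    - [0,0,0,0,-5,154,0]
    - [0,0,0,0,-5,154,0]

```text
time: 10.62
eef_pos: [0.459, 0.1741, 0.0737]
orientation: [-0.001, -0.083, 0.997, -0.0]
force: [0.2, -0.1, -0.3]
opening: 0.0002
grip_force: 0.0
```

Call:
step_arm:
  moves:
    - [0,0,0,-5,0,0,0]
    - [0,0,0,-10,0,0,0]
    - [0,0,0,-15,0,0,0]
    - [0,0,0,-20,0,0,0]
    - [0,0,0,-24,0,0,0]
    - [0,0,0,-28,0,0,0]
    - [0,0,0,-32,0,0,0]
    - [0,0,0,-36,0,0,0]
    - [0,0,0,-40,0,0,0]
    - [0,0,0,-44,0,0,0]
    - [0,0,0,-48,0,0,0]

```text
time: 11.53
eef_pos: [0.5068, 0.1829, 0.075]
orientation: [-0.0, -0.084, 0.997, -0.0]
force: [-1.3, -0.1, 1.2]
opening: -0.0
grip_force: 0.9
```

```bash
python3 st.py
```

```text
t 11.5333 local [-202.5  103.    75. ] F [-1.3 -0.1  1.2] j [ 0.22  0.17  1.91  0.    1.06 -1.52] op -3.9350788990581115e-05
tool in prop [[-1.0, -0.0, -0.001], [-0.0, 1.0, -0.0], [0.001, -0.0, -1.0]]
```

Call:
step_arm:
  moves:
    - [0,0,0,-3,0,0,0]
    - [0,0,0,-6,0,0,0]
    - [0,0,0,-9,0,0,0]
    - [0,0,0,-12,0,0,0]
    - [0,0,0,-15,0,0,0]
    - [0,0,0,-18,0,0,0]
    - [0,0,0,-21,0,0,0]
    - [0,0,0,-24,0,0,0]
    - [0,0,0,-27,0,0,0]
    - [0,0,0,-30,0,0,0]
    - [0,0,0,-32,0,0,0]
    - [0,0,0,-34,0,0,0]

```text
time: 12.53
eef_pos: [0.5404, 0.1885, 0.075]
orientation: [-0.0, -0.084, 0.997, -0.0]
force: [-1.5, -0.3, 0.4]
opening: -0.0002
grip_force: 0.8
```

Call:
step_arm:
  moves:
    - [0,0,0,-1,0,0,0]
    - [0,0,0,-2,0,0,0]
    - [0,0,0,-3,0,0,0]
    - [0,0,0,-4,0,0,0]
    - [0,0,0,-4,0,0,0]

```text
time: 12.95
eef_pos: [0.5443, 0.1891, 0.0751]
orientation: [0.0, -0.083, 0.997, 0.0]
force: [-1.2, 0.8, -0.4]
opening: -0.0
grip_force: 0.4
```

```bash
python3 st.py
```

```text
t 12.95 local [-164.4  102.9   75.1] F [-1.2  0.8 -0.4] j [ 0.21  0.24  1.82 -0.    1.08 -1.53] op -3.93486785521995e-05
tool in prop [[-1.0, -0.0, 0.0], [-0.0, 1.0, -0.0], [-0.0, -0.0, -1.0]]
```

Call:
step_arm:
  moves:
    - [0,0,0,-0.7,0,0,0]
    - [0,0,0,-1.4,0,0,0]
    - [0,0,0,-2,0,0,0]
    - [0,0,0,-2,0,0,0]

```text
time: 13.28
eef_pos: [0.5462, 0.1895, 0.0751]
orientation: [0.0, -0.084, 0.997, -0.0]
force: [-0.7, -0.7, -0.3]
opening: 0.0
grip_force: 0.6
```

Call:
step_arm:
  moves:
    - [0,0,0,-0.5,0,0,0]
    - [0,0,0,-1,0,0,0]
    - [0,0,0,-1.5,0,0,0]
    - [0,0,0,-1.5,0,0,0]

```text
time: 13.62
eef_pos: [0.5477, 0.1897, 0.0751]
orientation: [0.0, -0.084, 0.997, -0.0]
force: [-0.9, -0.2, -0.1]
opening: -0.0
grip_force: 0.6
```

Call:
step_arm:
  moves:
    - [0,0,0,-0.5,0,0,0]
    - [0,0,0,-1,0,0,0]
    - [0,0,0,-1,0,0,0]

```text
time: 13.87
eef_pos: [0.5485, 0.1898, 0.0751]
orientation: [-0.0, -0.084, 0.997, -0.0]
force: [-1.6, -0.6, -0.7]
opening: 0.0
grip_force: 0.8
```

Call:
step_arm:
  moves:
    - [0,0,0,-0.5,0,0,0]
    - [0,0,0,-1,0,0,0]
    - [0,0,0,-1,0,0,0]

```text
time: 14.12
eef_pos: [0.5484, 0.1898, 0.0751]
orientation: [-0.001, -0.084, 0.997, -0.0]
force: [-5.1, -1.9, 2.7]
opening: -0.0003
grip_force: 2.5
```

Call:
step_arm:
  moves:
    - [0,0,0,-0.5,0,0,0]
    - [0,0,0,-1,0,0,0]
    - [0,0,0,-1,0,0,0]

```text
time: 14.37
eef_pos: [0.5483, 0.1898, 0.0751]
orientation: [-0.003, -0.084, 0.996, -0.0]
force: [-7.3, -2.1, 4.9]
opening: 0.0001
grip_force: 3.9
```

Call:
step_arm:
  moves:
    - [0,0,0,-0.5,0,0,0]
    - [0,0,0,-1,0,0,0]
    - [0,0,0,-1,0,0,0]

```text
time: 14.62
eef_pos: [0.5482, 0.1898, 0.0751]
orientation: [-0.004, -0.084, 0.996, -0.001]
force: [-9.7, -2.1, 6.3]
opening: 0.0001
grip_force: 5.2
```

Left drawer is home at a firm stop. Now over to the right one.

Call:
step_arm:
  moves:
    - [0,0,0,8,0,0,0]
    - [0,0,0,25,0,0,0]
    - [0,0,0,45,0,-10,0]
    - [0,0,0,65,-10,-35,0]
    - [0,0,0,82,-30,-60,0]
    - [0,0,0,92,-60,-75,0]
    - [0,0,0,92,-90,-75,0]
    - [0,0,0,92,-120,-75,0]
    - [0,0,0,92,-150,-75,0]
    - [0,0,0,92,-180,-75,0]
    - [0,0,0,92,-200,-75,0]
    - [0,0,0,92,-208,-75,0]

```text
time: 15.62
eef_pos: [0.4972, -0.0329, 0.151]
orientation: [0.002, -0.082, 0.997, -0.001]
force: [-0.2, 0.5, 0.2]
opening: -0.0001
grip_force: 0.0
```

Call:
step_arm:
  moves:
    - [0,0,0,0,0,0,0]
    - [0,0,0,0,0,12,0]
    - [0,0,0,0,0,30,0]
    - [0,0,0,0,0,48,0]
    - [0,0,0,0,0,64,0]
    - [0,0,0,0,0,75,0]
    - [0,0,0,0,0,75,0]

```text
time: 16.2
eef_pos: [0.4923, -0.0281, 0.0715]
orientation: [-0.003, -0.084, 0.996, 0.001]
force: [-0.3, 0.6, 0.3]
opening: -0.0
grip_force: 0.0
```

```bash
python3 st.py
```

```text
t 16.2 local [-251.9 -102.6   71.5] F [-0.3  0.6  0.3] j [-0.2   0.09  2.01  0.    1.05 -1.94] op -1.8552808040948515e-05
tool in prop [[-1.0, -0.002, -0.006], [-0.002, 1.0, 0.003], [0.006, 0.003, -1.0]]
```

Call:
step_arm:
  moves:
    - [0,0,0,-5,0,0,0]
    - [0,0,0,-10,0,0,0]
    - [0,0,0,-14,0,-1,0]
    - [0,0,0,-18,0,-2,0]
    - [0,0,0,-22,0,-3,0]
    - [0,0,0,-26,0,-3,0]
    - [0,0,0,-30,0,-3,0]
    - [0,0,0,-34,0,-3,0]
    - [0,0,0,-38,0,-3,0]
    - [0,0,0,-42,0,-3,0]
    - [0,0,0,-46,0,-3,0]
    - [0,0,0,-50,0,-3,0]

```text
time: 17.2
eef_pos: [0.545, -0.0218, 0.078]
orientation: [-0.0, -0.083, 0.997, -0.0]
force: [-1.2, -0.6, 1.2]
opening: 0.0001
grip_force: 0.9
```

Call:
step_arm:
  moves:
    - [0,0,0,-3,0,0,0]
    - [0,0,0,-6,0,0,0]
    - [0,0,0,-9,0,0,0]
    - [0,0,0,-12,0,0,0]
    - [0,0,0,-15,0,0,0]
    - [0,0,0,-18,0,0,0]
    - [0,0,0,-21,0,0,0]
    - [0,0,0,-24,0,0,0]
    - [0,0,0,-27,0,0,0]
    - [0,0,0,-30,0,0,0]
    - [0,0,0,-32,0,0,0]
    - [0,0,0,-34,0,0,0]

```text
time: 18.2
eef_pos: [0.5785, -0.016, 0.078]
orientation: [-0.0, -0.084, 0.997, -0.0]
force: [-1.5, -2.4, 0.0]
opening: -0.0004
grip_force: 0.8
```

```bash
python3 st.py
```

```text
t 18.2 local [-164.9 -105.1   78. ] F [-1.5 -2.4  0. ] j [-0.15  0.25  1.81 -0.    1.08 -1.89] op -0.0003864441877270359
tool in prop [[-1.0, -0.0, -0.0], [-0.0, 1.0, 0.0], [0.0, 0.0, -1.0]]
```

Close now: the left drawer stopped at about -160.

Call:
step_arm:
  moves:
    - [0,0,0,-0.7,0,0,0]
    - [0,0,0,-1.4,0,0,0]
    - [0,0,0,-2.1,0,0,0]
    - [0,0,0,-2.8,0,0,0]
    - [0,0,0,-3.3,0,0,0]
    - [0,0,0,-3.8,0,0,0]
    - [0,0,0,-4.3,0,0,0]
    - [0,0,0,-4.8,0,0,0]
    - [0,0,0,-5,0,0,0]

```text
time: 18.95
eef_pos: [0.5829, -0.0152, 0.078]
orientation: [-0.0, -0.084, 0.997, 0.0]
force: [-2.6, -1.1, 0.5]
opening: -0.0004
grip_force: 1.4
```

Call:
step_arm:
  moves:
    - [0,0,0,-0.5,0,0,0]
    - [0,0,0,-1,0,0,0]
    - [0,0,0,-1,0,0,0]

```text
time: 19.2
eef_pos: [0.5828, -0.0152, 0.0781]
orientation: [-0.002, -0.084, 0.996, -0.0]
force: [-4.8, -2.3, 2.9]
opening: -0.0002
grip_force: 2.9
```

Call:
step_arm:
  moves:
    - [0,0,0,-0.5,0,0,0]
    - [0,0,0,-1,0,0,0]
    - [0,0,0,-1,0,0,0]

```text
time: 19.45
eef_pos: [0.5827, -0.0153, 0.0781]
orientation: [-0.003, -0.084, 0.996, -0.0]
force: [-8.3, -1.8, 5.1]
opening: -0.0003
grip_force: 4.3
```

Call:
step_arm:
  moves:
    - [0,0,0,-0.5,0,0,0]
    - [0,0,0,-1,0,0,0]
    - [0,0,0,-1,0,0,0]

```text
time: 19.7
eef_pos: [0.5826, -0.0152, 0.0781]
orientation: [-0.004, -0.084, 0.996, -0.0]
force: [-11.8, -2.8, 7.1]
opening: 0.0004
grip_force: 5.6
```

Home at a firm stop. I'll back off and rise clear.

Call:
step_arm:
  moves:
    - [0,0,0,8,0,0,0]
    - [0,0,0,25,0,0,0]
    - [0,0,0,45,0,-10,0]
    - [0,0,0,65,0,-35,0]
    - [0,0,0,80,0,-65,0]
    - [0,0,0,90,0,-95,0]
    - [0,0,0,95,0,-125,0]
    - [0,0,0,95,-20,-150,0]
    - [0,0,0,95,-45,-170,0]
    - [0,0,0,95,-60,-180,0]
    - [0,0,0,95,-60,-180,0]
    - [0,0,0,95,-60,-180,0]

```text
time: 20.7
eef_pos: [0.5035, -0.0899, 0.259]
orientation: [0.002, -0.083, 0.997, 0.0]
force: [-0.2, -0.2, -0.6]
opening: 0.0002
grip_force: 0.0
```

```bash
python3 st.py; python3 flap.py s9
python3 - <<'E'
from h import *
im,d=grab('top','t9'); c=np.array([.72357,.115]); Rz=R.from_euler('z',.16715).as_matrix()[:2,:2]
for n,d in(('top',d),('side',np.load('pics/s9.npy'))):
    q=cloud(n,d).reshape(-1,3); q=np.c_[(q[:,:2]-c)@Rz,q[:,2]]*1000
    for s in(1,-1):
        k=(q[:,1]*s>20)&(q[:,1]*s<190)&(q[:,2]>100)&(q[:,2]<145)&(abs(q[:,0]+180)<60); print(n,s,k.sum(),np.percentile(q[k,0],[5,50,95]).round(1))
cv2.imwrite('pics/s9c.png',cv2.resize(cv2.imread('pics/s9.png'),None,fx=1.5,fy=1.5))
E
```

```text
t 20.7 local [-251.1 -165.5  259. ] F [-0.2 -0.2 -0.6] j [-0.31 -0.08  1.81  0.    1.41 -2.05] op 0.00023690530623358898
tool in prop [[-1.0, 0.001, 0.004], [0.001, 1.0, -0.0], [-0.004, -0.0, -1.0]]
flap deg -0.39620955700883853 [6.91527153e-03 1.58512154e+02] 103 z at free third 157.78697587140775
top 1 290 [-150.  -144.3 -135.6]
top -1 229 [-150.1 -143.8 -135.7]
side 1 381 [-151.9 -148.6 -135. ]
side -1 393 [-151.9 -148.4 -135.1]
```

View pics/s9c.png

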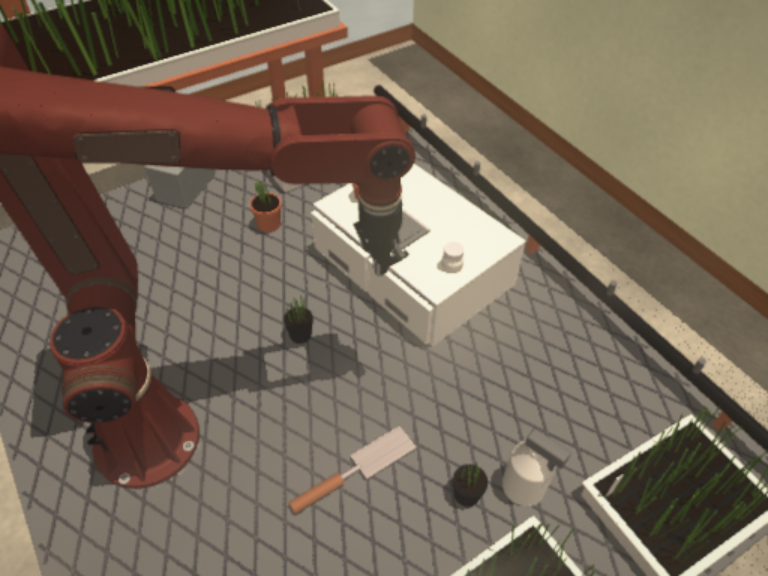

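The view shows both drawers flush (front faces at about -150 mm) and the flap flat on the roof. The front pot at (299,320) and the jar at (453,257) are standing, and the arm is clear. Handing in.

```bash
python3 -c "
from bench import robot
print(robot.close_job())"
```

```text
the job is handed in; nothing more can be done
None
```

I closed up the propagator and handed the job in: both drawers are fully home, the roof vent flap lies shut, the pots and jar weren't touched, and the arm finished clear at about 21 s of the 54 s allowed.

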